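Set the photo light's iris ring and take the picture

ROBOT

A 6-joint arm with a two-finger parallel gripper is mounted at the origin on the work surface. World frame = base frame: x ahead of the robot, y to its left, z up, the work surface at z = 0. Lengths are in m, angles in rad, forces in N, time in s.
With the tool pointing down it reaches from about 0.35 to 0.775 m from the base axis. Payload 5.5 kg.
Tool frame: the origin (TCP) lies between the finger pads; the fingertips stand 11 mm ahead of it and the grasp point (between the pads) lies 8 mm behind it (tips_ahead is the distance from the TCP to the fingertips, in m); z points along the fingers, y is the line along which they close (so a half turn about z gives the same grasp; the last joint's range is limited). The gripper opens to 85 mm and grips with 20 to 120 N. Pads are 22 mm wide; open, the fingers measure 114 mm over their backs; the gripper's body (76 mm by 85 mm) begins 54 mm behind the grasp point. The pads swing forward as they close: fully open they stand 13 mm farther back than shut.
Start: joints at [-1.265, 0.313, 0.046, 1.304, 0, 1.431], TCP at [0.248, -0.519, 0.242] pointing down, gripper open.
Joint ranges: [-2.76, 2.76], [-0.86, 1.69], [-1.03, 1.26], [-2.2, 2.34], [-1.47, 1.5], [-3.14, 3.14]. Speed limits (rad/s): [2.57, 2.57, 3.14, 3.14, 3.14, 3.14].

INTERFACE

Orientations are given as a unit quaternion [w, x, y, z].
In Python, from workcell import * gives the robot as it stands. The module is installed in compiled form; this text tells all that it offers.
- The arm moves only by the tool jog_arm, never from a script. Its argument "moves" is a list of rows, each an object with "fingers": the closure, from 0 (fully open) to 1 (shut); "slide": the shift along the tool's x, y, z in mm, a list of three; "angular": the turn, a rotation vector about the tool's x, y, z in degrees, a list of three. A call has 1 to 10 rows; each row is the pose to reach, as a shift and turn from the pose commanded when the call began, along the tool's axes at that moment; what a row does not reach only later rows make up. A row lasts 1/12 s, in which the tool goes at most 41.7 mm and 7.16 degrees, less where a joint would pass 70% of its speed; a pose out of reach is approached as far as the arm can. A call with a gripper value outside its range is refused whole. The fingers move at their own pace and stop on an object; "squeeze" is the grip in N (left out, the last holds). Time passes only in rows, so rows that repeat a pose let the fingers close. It gives the time, the measured TCP pose, the force, the opening and the grip force at its end, in the units of the state.
- get_state(): the state, without advancing time (a new reading comes with each control period).
- read_camera(name): name is "scene" or "side" or "wrist"; returns a dict with "color" (480x640x3 uint8, red, green, blue), "fovy" (degrees; the focal length in pixels is half the picture's height over the tangent of half this angle, whatever the lens; pixels are square), "cx", "cy" (the principal point, pixels), "world_from_camera" (4x4, takes a point from camera to world coordinates); the wrist camera has in their place "tool_from_camera" (4x4, takes a point from camera to tool coordinates, whose origin is the TCP and whose axes are the flange's). Camera axes: x right, y down, z forward; pixel columns grow to the right and rows downward; lengths in m; the calibration is good to about 2 mm. A picture is of the moment at which its call begins: read the wrist's pose just before it. There is no depth.
- hand_in(): hands the job in; it is judged then, once.
Trained networks look in a picture, given as the dict that the camera call returned (one of the last four; its "shot" number tells which), for a name from the list of things; names that differ only in an ending like _2 or _b are one class to them, and where a whole thing is asked for, a point or a joint stands for the part that bears it (a point fixed in the world has none). Each returns a list of dicts, best first, with "p" (0 to 1); they miss things now and then, are a little off and sometimes report something else, mostly with a low value. They report only what shows in the picture. A call takes as long as a camera call.
- look_for(target, picture): "point" ([column, row] in pixels, amid what is visible of it).
- tip_of(target, picture): "point" ([column, row] in pixels: a listed point, or the origin of a listed thing).
The state is a dict: "clock": time; "joint_pos": joint angles; "qvel": joint speeds; "tau": joint torques, N m; "tcp_pos": TCP position; "orientation": TCP orientation; "wrist_force": force on the tool from outside, world axes, zero at the start; "ft_torque": the same for the moment, N m; "finger_gap": finger opening in m; "grip_force": force on a finger pad.
Only numpy, scipy, OpenCV 4.12 (cv2) and the standard library are available. Lean on these libraries where they do the work, as an engineer would, in place of code of your own. Each camera call takes 0.05 s, during which the arm holds its last target. There are 200 camera calls.

TASK

Set the little photo light to the red mark: with a fingertip, gently push the white lever post round its arc until the lever points at the middle of the red dot, without gripping it. Then press the white button of the shutter remote right down and let it go, to take the picture. Leave the figure on the light and the other things on the desk where they are.

Things in the scene. Friction and masses are not known exactly. Their poses are not given: they have to be found in the camera images.
- light: Low round photo light fixed to the desk: a black base disc 264 mm across and 22 mm high, in its middle a grey drum 124 mm across up to 40 mm above the desk with a white glass top. Origin on its axis, at the underside (desk level); z up. The lever's arc and the scale lie round its -x direction, roughly towards the robot.
- ring (a joint): Angle (rad) of the aluminium iris ring (150 mm across, 22 to 34 mm above the desk) that turns about the light's vertical axis; it carries the lever. At 0 the lever points along the base's -x direction; positive is counter-clockwise from above. Turns from -1.3 to 1.3; stays where it is left; about 1.5 N at the post moves it.
- lever_post (a point): The upright white post on the ring's lever: 12 mm in diameter, 96 mm from the light's axis, from 32 to 72 mm above the desk. This point is on the post's axis, 52 mm above the desk. The aluminium lever bar under it is 10 mm wide, reaches 104 mm from the axis, with its top 32 mm above the desk and a black line along it as pointer. More than 20 N on the ring or lever is too rough.
- pointer (a point): The point that the lever points at: on the lever's centre line prolonged outwards to the circle of the dots, 120 mm from the light's axis, 23 mm above the desk. It lies over the centre of a dot when the lever points at its middle.
- red_dot: Red sticker, a flat disc 20 mm across, stuck on the top of the light's base (22 mm above the desk) on the scale, 120 mm from the light's axis, at one of four places: 0.45 or 0.9 rad to either side of the base's -x direction. Origin at the disc's centre. This is the mark to set.
- yellow_dot: Yellow sticker, a flat disc 20 mm across, stuck on the top of the light's base (22 mm above the desk) on the scale, 120 mm from the light's axis, at one of four places: 0.45 or 0.9 rad to either side of the base's -x direction. Origin at the disc's centre.
- green_dot: Green sticker, a flat disc 20 mm across, stuck on the top of the light's base (22 mm above the desk) on the scale, 120 mm from the light's axis, at one of four places: 0.45 or 0.9 rad to either side of the base's -x direction. Origin at the disc's centre.
- blue_dot: Blue sticker, a flat disc 20 mm across, stuck on the top of the light's base (22 mm above the desk) on the scale, 120 mm from the light's axis, at one of four places: 0.45 or 0.9 rad to either side of the base's -x direction. Origin at the disc's centre.
- remote_top (a point): Top centre of the round white push button (30 mm in diameter) of the black shutter remote, which is fixed to the desk at the left or right of the light. Pressed straight down; travel 6 mm; right down takes about 4 N; springs back. The top stands 22 mm above the desk, on a black housing 46 mm across and 12 mm high.
- remote (a joint): Travel of the remote's button (m): 0 up, 0.006 right down.
- figure: Painted miniature, loose, 44 mm tall on a round base 28 mm across, standing about the middle of the light's glass top (40 mm above the desk). Origin under its base. To be left alone.
- clipper: Loose blue plastic clipper lying on the desk beside the light, 118 mm long, 62 mm wide, 14 mm high; origin underneath near its pivot, handles towards its -x. To be left alone.
- probe: Loose steel probe lying on the desk to the right of and beyond the light, 170 mm long along its x, 8 mm high; origin underneath, about the middle. To be left alone.
- palette: Loose ceramic wet palette with its blue lid clipped on, 120 x 206 x 28 mm, on the desk beyond the light; origin underneath at the centre. To be left alone.
- brush_stand: Loose clear acrylic brush stand with brushes, 100 x 100 mm foot, 220 mm high, on the desk far left; origin underneath at the centre. To be left alone.

How it is judged:
On the way, in this order (a step that is already met when the one before it is completed fails the run):
1. the lever points at the red dot and the ring is at rest (horizontal distance between pointer and red_dot below 0.008 m and velocity of joint ring between -0.05 and 0.05 rad/s), for 0.3 s.
2. the remote's button is pressed down (value of joint remote above 0.0042 m), for 0.05 s.
At the end, for the whole second after the job is handed in: The lever's line passes within 8 mm of the red dot's centre (a 20 mm dot), the ring is at rest, the button is up again (less than 2 mm down), the figure stands within 8 mm of where it was and the clipper, probe, palette and brush stand lie or stand within 15 mm of where they were (all of step 1 and value of joint remote below 0.002 m and distance of figure from where it was at the start of the episode below 0.008 m and distance of each of clipper, probe, palette, brush_stand from where it was at the start of the episode below 0.015 m and angle between each of figure, brush_stand's own z axis and vertical below 0.2 rad); the robot touches nothing.
It fails at once if the ring or its lever is gripped or pushed roughly (over 20 N) (contact force between the fingers and ring above 20 N).
It fails at once if the figure is shifted by over 8 mm, lifted or tipped (distance of figure from where it was at the start of the episode above 0.008 m or angle between figure's own z axis and vertical above 0.2 rad).
It fails at once if another thing on the desk is shifted by over 15 mm, lifted or tipped (distance of any of clipper, probe, palette, brush_stand from where it was at the start of the episode above 0.015 m or angle between brush_stand's own z axis and vertical above 0.2 rad).
It also fails if it takes over 48 s, if anything falls off the work surface, if the arm or the gripper's body presses on something with over 40 N, if the wrist force passes 120 N, or if a joint passes its speed limit or range.

## Working session

There is one attempt and no reset: what is moved stays moved. The work goes in short steps, Python scripts to look and compute and a tool call to move; the robot and the scene stay as the last step left them, time stands still between calls to the robot, and variables do not carry over. Pictures are saved under pics/ and viewed, at most 10 in all, crops included, and the job is handed in when it is done.

Besides the shell and the picture viewer there is one more tool, called after "Call:" by a JSON object that holds its "fn" and its "kwargs", one argument or row to a line. jog_arm: Moves the arm, as the interface text tells. Its arguments: {"type":"object","properties":{"moves":{"type":"array","items":{"type":"object","properties":{"fingers":{"type":"number"},"slide":{"type":"array","items":{"type":"number"}},"angular":{"type":"array","items":{"type":"number"}}}}},"squeeze":{"type":"number"}},"required":["moves"]}

```bash
mkdir -p pics
cat > h.py <<'E'
from workcell import *
import numpy as np, cv2
from scipy.spatial.transform import Rotation as R
def q2m(q): return R.from_quat([q[1],q[2],q[3],q[0]]).as_matrix()
def ray(pic,px,st=None):
    f=240/np.tan(np.radians(pic["fovy"])/2)
    d=np.array([(px[0]-pic["cx"])/f,(px[1]-pic["cy"])/f,1.])
    if "world_from_camera" in pic: T=np.array(pic["world_from_camera"])
    else:
        W=np.eye(4);W[:3,:3]=q2m(st["orientation"]);W[:3,3]=st["tcp_pos"];T=W@np.array(pic["tool_from_camera"])
    return T[:3,3],T[:3,:3]@d
def at_z(pic,px,z,st=None):
    o,d=ray(pic,px,st); return o+d*(z-o[2])/d[2]
Z=dict(light=0,lever_post=.052,pointer=.023,red_dot=.022,yellow_dot=.022,green_dot=.022,blue_dot=.022,remote_top=.022,figure=.04,clipper=0)
def measure(cam,names=Z):
    st=get_state();p=read_camera(cam)
    for n in names:
        for r in tip_of(n,p)[:2]:
            print(cam,n,round(r["p"],2),np.round(r["point"],1),np.round(at_z(p,r["point"],Z[n],st),4)[:2])
    return p
def save(p,n): cv2.imwrite("pics/"+n,p["color"][:,:,::-1])
E
python3 - <<'E'
from h import *
s=get_state();print(s["clock"],s["tcp_pos"],s["orientation"],s["wrist_force"])
for c in("scene","side"): save(measure(c),c+"1.png")
E
```

```text
0.0 [ 0.24777174 -0.51831309  0.24138141] [-9.42360554e-04  9.75259098e-01  2.21062884e-01 -7.66489030e-05] [ 0.09948767 -0.38976649 -0.16369441]
scene light 0.6 [325. 248.] [0.5478 0.0373]
scene lever_post 0.87 [346.1 213.4] [0.4513 0.0467]
scene pointer 0.56 [352.2 219. ] [0.4242 0.0511]
scene red_dot 0.46 [332.1 212.3] [ 0.4142 -0.014 ]
scene yellow_dot 0.57 [374.  235.3] [0.4715 0.134 ]
scene green_dot 0.48 [308.3 214.8] [ 0.4552 -0.0644]
scene blue_dot 0.42 [362.6 226.4] [0.445  0.0907]
scene remote_top 0.66 [210.2 206.1] [ 0.5365 -0.3359]
scene remote_top 0.46 [192.4 241.3] [ 0.7002 -0.2512]
scene figure 0.63 [317.8 232.1] [0.5471 0.0178]
scene figure 0.6 [188.3 237.8] [ 0.713  -0.2485]
scene clipper 0.59 [456.  259.2] [0.4492 0.3338]
side light 0.9 [287.2 284.8] [0.5427 0.0278]
side lever_post 0.87 [241.7 269.6] [0.4551 0.0398]
side lever_post 0.33 [237.6 257.3] [0.4601 0.0835]
side pointer 0.96 [227.  280.6] [0.4285 0.0552]
side pointer 0.18 [400. 248.] [0.7988 0.0315]
side red_dot 0.48 [239.6 303.5] [ 0.4304 -0.0219]
side yellow_dot 0.49 [240.1 252.1] [0.482  0.1442]
side green_dot 0.5 [258.4 310.4] [ 0.4562 -0.0543]
side blue_dot 0.4 [227.7 266.6] [0.4433 0.1024]
side remote_top 0.5 [272.8 185.4] [0.6467 0.4056]
side figure 0.73 [290.6 267.7] [0.5501 0.0269]
side clipper 0.53 [400.4 250.4] [0.8142 0.0533]
```

View pics/scene1.png

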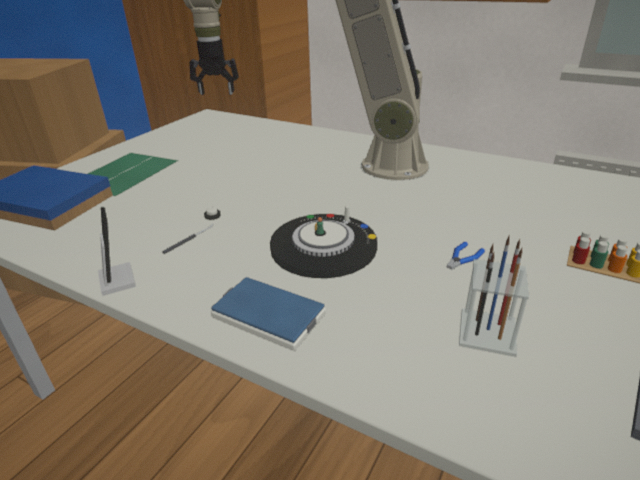

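View pics/side1.png

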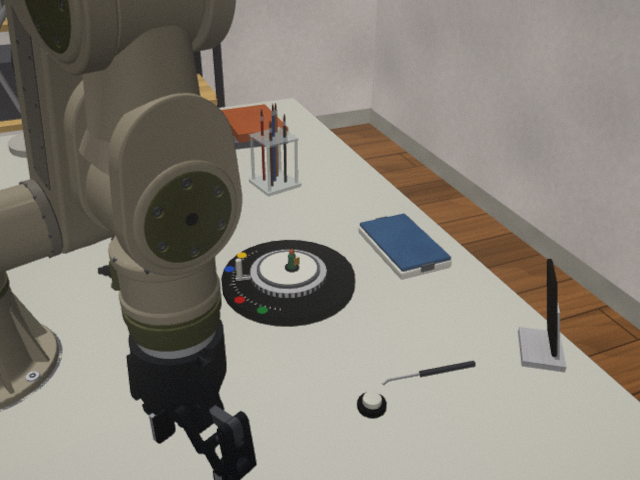

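The scene camera shows the light at about (325,243), the red dot at (331,216), the post at (347,213) and the remote's button at (212,212). The side camera has red at (239,299), the post at (239,268) and the remote at (372,398), which is right of the light. The networks' remote and clipper hits were wrong. I'll move to a wrist view next.

```bash
cat >> h.py <<'E'
def goal(pos,ydir,st=None):
    "slide (mm) and angular (deg) to bring TCP to pos, tool down, tool y along world dir ydir; and rows needed"
    st=st or get_state();M=q2m(st["orientation"])
    y=np.array([*ydir,0.])/np.linalg.norm(ydir);z=np.array([0,0,-1.]);N=np.stack([np.cross(y,z),y,z],1)
    s=M.T@(np.array(pos)-st["tcp_pos"])*1e3;a=np.degrees(R.from_matrix(M.T@N).as_rotvec())
    print("slide",np.round(s,1),"ang",np.round(a,1),"rows",round(max(np.linalg.norm(s)/41.7,np.linalg.norm(a)/7.16),1))
E
python3 - <<'E'
from h import *
p=read_camera("wrist");print(np.round(p["tool_from_camera"],3),p["fovy"])
for c,px in(("scene",(212,212)),("side",(372,398))): print(at_z(read_camera(c),px,.022))
goal((.40,.0,.30),(.14,-.99))
E
```

```text
[[-0.    -0.963 -0.268  0.068]
 [ 1.    -0.    -0.     0.   ]
 [ 0.    -0.268  0.963 -0.131]
 [ 0.     0.     0.     1.   ]] 64.25334987458614
[ 0.56100489 -0.30827679  0.022     ]
[ 0.54987682 -0.32361757  0.022     ]
slide [ 360.9 -402.6  -57.7] ang [ 0.  -0.  17.5] rows 13.0
```

Call:
{"fn": "jog_arm", "kwargs": {
  "moves": [
    {"slide":[216,-184,-29],"angular":[0,0,9],"fingers":1},
    {"slide":[216,-184,-29],"angular":[0,0,9],"fingers":1},
    {"slide":[216,-184,-29],"angular":[0,0,9],"fingers":1},
    {"slide":[216,-184,-29],"angular":[0,0,9],"fingers":1},
    {"slide":[216,-184,-29],"angular":[0,0,9],"fingers":1},
    {"slide":[216,-184,-29],"angular":[0,0,9],"fingers":1},
    {"slide":[433,-368,-58],"angular":[0,0,17.5],"fingers":1},
    {"slide":[433,-368,-58],"angular":[0,0,17.5],"fingers":1},
    {"slide":[433,-368,-58],"angular":[0,0,17.5],"fingers":1},
    {"slide":[433,-368,-58],"angular":[0,0,17.5],"fingers":1}
  ]
}}

```text
clock: 2.08
tcp_pos: [0.4153, -0.1435, 0.2846]
orientation: [0.0, 0.998, 0.07, 0.0]
wrist_force: [1.2, -0.1, -0.3]
finger_gap: -0.0004
grip_force: 0.0
```

Call:
{"fn": "jog_arm", "kwargs": {
  "moves": [
    {"slide":[90,-90,0],"fingers":1},
    {"slide":[90,-90,0],"fingers":1},
    {"slide":[90,-90,0],"fingers":1},
    {"slide":[90,-90,0],"fingers":1}
  ]
}}

```text
schema error: expected keys fingers, slide, angular
```

Run:
```python
from h import *
s=get_state();print(s["clock"],s["tcp_pos"],s["finger_gap"],np.abs(s["qvel"]).max())
save(measure("wrist"),"w1.png")
goal((.48,0,.3),(.14,-.99))
```

```text
2.0833 [ 0.41530487 -0.14352398  0.28458487] -0.00039207257249250667 1.145159530097653
wrist light 0.59 [165.6  45.1] [0.5479 0.0302]
wrist lever_post 0.96 [124.  145.1] [0.4505 0.045 ]
wrist lever_post 0.68 [241.2 146.1] [ 0.4646 -0.0619]
wrist red_dot 0.85 [196.8 171.3] [ 0.4321 -0.0134]
wrist yellow_dot 0.59 [ 53.3 101.5] [0.4796 0.1276]
wrist green_dot 0.65 [239.8 144.3] [ 0.4646 -0.0544]
wrist blue_dot 0.65 [ 91.8 144.8] [0.4437 0.0916]
wrist blue_dot 0.27 [196.8 169.1] [ 0.4343 -0.0133]
wrist remote_top 0.58 [526.1  92.9] [ 0.5507 -0.3234]
wrist figure 0.81 [151.   30.8] [0.5514 0.0275]
wrist clipper 0.63 [197.9 170.1] [ 0.4307 -0.0077]
slide [  85.  -136.2  -16.1] ang [-0.   0.  -0.2] rows 3.9
```

View pics/w1.png

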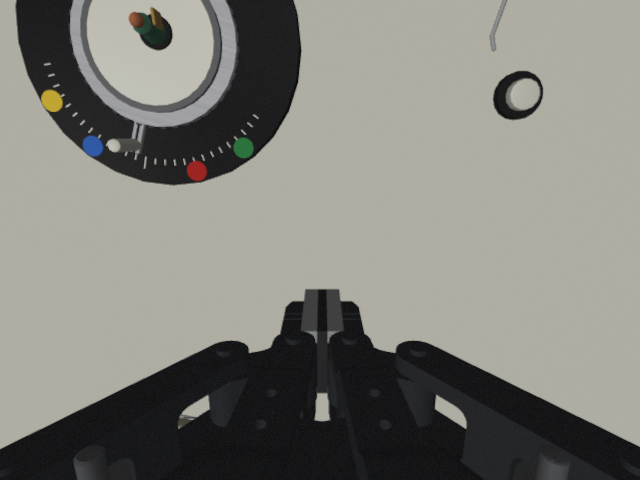

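The wrist view shows red at (197,171), the post's top at (115,145) and the remote's button at (524,94). The shut fingertips are only about 14 mm wide. The arm was still moving for that shot, so I'll finish the move and measure again.

Call:
{"fn": "jog_arm", "kwargs": {
  "moves": [
    {"slide":[85,-136,-16],"angular":[0,0,0],"fingers":1},
    {"slide":[85,-136,-16],"angular":[0,0,0],"fingers":1},
    {"slide":[85,-136,-16],"angular":[0,0,0],"fingers":1},
    {"slide":[85,-136,-16],"angular":[0,0,0],"fingers":1},
    {"slide":[85,-136,-16],"angular":[0,0,0],"fingers":1},
    {"slide":[85,-136,-16],"angular":[0,0,0],"fingers":1}
  ]
}}

```text
clock: 3.13
tcp_pos: [0.4806, 0.0021, 0.2999]
orientation: [0.0, 0.997, 0.071, -0.0]
wrist_force: [-0.0, -0.1, -0.1]
finger_gap: -0.0
grip_force: 0.0
```

```bash
cat > m.py <<'E'
from h import *
def blobs(tag):
    st=get_state();p=read_camera("wrist");save(p,tag);hsv=cv2.cvtColor(p["color"],cv2.COLOR_RGB2HSV);out={}
    for n,lo,hi in(("red",0,6),("green",50,85),("blue",100,125),("yellow",20,32)):
        m=cv2.inRange(hsv,(lo,140,70),(hi,255,255))
        if n=="red": m|=cv2.inRange(hsv,(174,140,70),(180,255,255))
        k,_,S,C=cv2.connectedComponentsWithStats(m)
        for i in range(1,k):
            if S[i,4]>60:
                w=at_z(p,C[i],.022,st)[:2];print(n,S[i,4],np.round(C[i],1),np.round(w,4))
                if S[i,4]>S[out[n][0],4] if n in out else True: out[n]=(i,w)
    return p,{k:v[1] for k,v in out.items()}
E
python3 - <<'E'
from m import *
s=get_state();print(s["clock"],s["tcp_pos"],s["orientation"],np.abs(s["qvel"]).max())
blobs("w2.png");measure("wrist",["light","lever_post","pointer","red_dot","green_dot","blue_dot","yellow_dot","figure"])
E
```

```text
3.1333 [0.48060788 0.00211139 0.29992088] [ 8.74100635e-05  9.97448481e-01  7.13898593e-02 -8.50425117e-05] 0.05000520909487131
red 268 [329.  246.5] [ 0.4329 -0.013 ]
green 257 [373.3 226.8] [ 0.462  -0.0578]
blue 178 [  3.8 177.5] [0.4591 0.3391]
blue 1013 [ 27.1 207.2] [0.4302 0.3167]
blue 280 [236.5 224.7] [0.4431 0.0909]
yellow 307 [203.5 185.7] [0.4805 0.1292]
wrist light 0.62 [304.7 134.1] [0.5476 0.0292]
wrist lever_post 0.73 [274.3 227.9] [0.4524 0.0458]
wrist pointer 0.82 [269.3 244.5] [0.4255 0.0519]
wrist pointer 0.66 [236.8 223.2] [0.4446 0.0895]
wrist red_dot 0.51 [328.2 246. ] [ 0.4327 -0.013 ]
wrist green_dot 0.71 [272.3 241.6] [0.429  0.0491]
wrist green_dot 0.57 [369.5 224.9] [ 0.4628 -0.0542]
wrist blue_dot 0.79 [232.1 224.5] [0.4422 0.0947]
wrist blue_dot 0.67 [302.4 135. ] [0.5464 0.0305]
wrist yellow_dot 0.59 [200.8 185.2] [0.4803 0.131 ]
wrist yellow_dot 0.25 [629.8 179.2] [ 0.5504 -0.3187]
wrist figure 0.64 [302.8 128.9] [0.5522 0.0299]
```

View pics/w2.png

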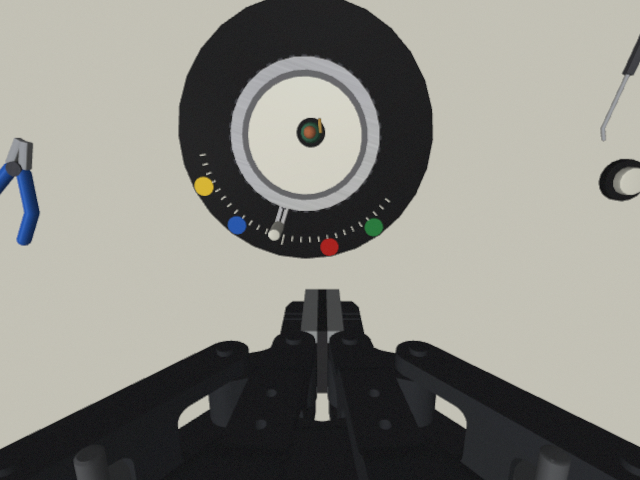

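The wrist camera shows the post's top at (274,234), red at (329,246), green at (373,227), blue at (236,225), yellow at (204,186), and the light's centre at about (306,133). I'll place the shut fingers on the left (+y) side of the post, low, then creep to contact.

Call:
{"fn": "jog_arm", "kwargs": {
  "moves": [
    {"slide":[-22,-77,40],"angular":[0,0,0],"fingers":1},
    {"slide":[-22,-77,40],"angular":[0,0,0],"fingers":1},
    {"slide":[-22,-77,80],"angular":[0,0,0],"fingers":1},
    {"slide":[-22,-77,120],"angular":[0,0,0],"fingers":1},
    {"slide":[-22,-77,160],"angular":[0,0,0],"fingers":1},
    {"slide":[-22,-77,200],"angular":[0,0,0],"fingers":1},
    {"slide":[-22,-77,225],"angular":[0,0,0],"fingers":1},
    {"slide":[-22,-77,245],"angular":[0,0,0],"fingers":1},
    {"slide":[-22,-77,245],"angular":[0,0,0],"fingers":1},
    {"slide":[-22,-77,245],"angular":[0,0,0],"fingers":1}
  ]
}}

```text
clock: 4.47
tcp_pos: [0.4466, 0.0742, 0.0545]
orientation: [-0.0, 0.998, 0.07, -0.001]
wrist_force: [0.2, 0.3, -0.4]
finger_gap: -0.0004
grip_force: 0.0
```

Run:
```python
from m import *
from scipy.optimize import least_squares
W={-.9:(.4805,.1292),-.45:(.4431,.0909),.45:(.4329,-.013),.9:(.462,-.0578)}
f=lambda v:np.ravel([np.array(w)-v[:2]-.12*np.array([-np.cos(v[2]+a),-np.sin(v[2]+a)]) for a,w in W.items()])
r=least_squares(f,[.548,.03,-.08]);c=r.x[:2];psi=r.x[2];print(r.x,np.round(r.fun,4))
a=psi+.45;pt=c+.096*np.array([-np.cos(a),-np.sin(a)]);print("post target",pt,a)
p0=np.array([.452,.0458]);d=p0-c;print(np.hypot(*d),np.arctan2(-d[1],-d[0]))
s=get_state();print(s["clock"],s["tcp_pos"],s["wrist_force"]);p=read_camera("wrist");save(p,"w3.png")
```

```text
[ 0.54550678  0.02835451 -0.09838633] [-0.     -0.     -0.     -0.      0.0001 -0.     -0.      0.0001]
post target [ 0.45538024 -0.00470915] 0.3516136731231492
0.0951202564305734 -0.18444863489682906
4.4667 [0.4466115  0.07419654 0.05453674] [ 0.15075043  0.2871751  -0.37343782]
```

View pics/w3.png

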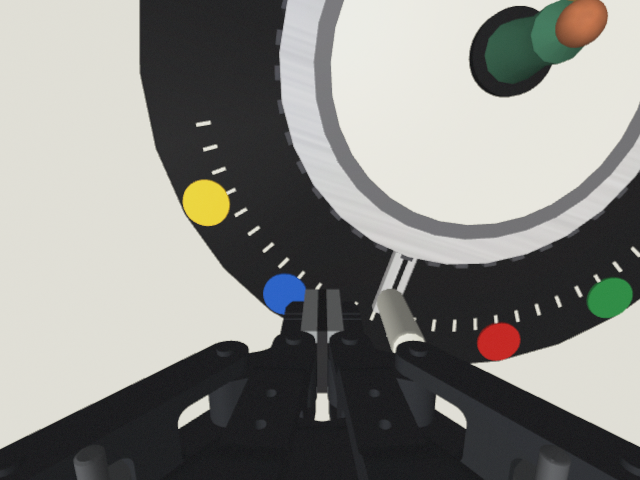

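The finger is beside the post with a clear gap: post at about (395,315), fingertip at (323,295). The dot fit is consistent to 0.1 mm. The lever has to turn from -0.184 to 0.352 rad. I'll push about 40 mm first.

Call:
{"fn": "jog_arm", "kwargs": {
  "moves": [
    {"slide":[0,4,0],"angular":[0,0,0],"fingers":1},
    {"slide":[0,8,0],"angular":[0,0,0],"fingers":1},
    {"slide":[0,12,0],"angular":[0,0,0],"fingers":1},
    {"slide":[-1,16,0],"angular":[0,0,0],"fingers":1},
    {"slide":[-2,20,0],"angular":[0,0,0],"fingers":1},
    {"slide":[-2,24,0],"angular":[0,0,0],"fingers":1},
    {"slide":[-3,28,0],"angular":[0,0,0],"fingers":1},
    {"slide":[-3,32,0],"angular":[0,0,0],"fingers":1},
    {"slide":[-4,36,0],"angular":[0,0,0],"fingers":1},
    {"slide":[-4,40,0],"angular":[0,0,0],"fingers":1}
  ]
}}

```text
clock: 5.35
tcp_pos: [0.4492, 0.0337, 0.055]
orientation: [0.0, 0.998, 0.07, 0.0]
wrist_force: [-0.4, 1.4, 1.6]
finger_gap: -0.0001
grip_force: 1.0
```

Run:
```python
from m import *
s=get_state();print(s["clock"],s["tcp_pos"],s["wrist_force"]);p=read_camera("wrist");save(p,"w4.png")
for n in("lever_post","pointer"):
  for r in tip_of(n,p)[:2]:
    w=at_z(p,r["point"],Z[n],s)[:2]-[.5455,.0284];print(n,r["p"],np.round(r["point"]),np.hypot(*w),np.arctan2(-w[1],-w[0]))
```

```text
5.35 [0.44915451 0.03373137 0.05499924] [-0.37022335  1.35531072  1.60495585]
lever_post 0.94 [372. 325.] 0.09635519637338569 0.1497775631513729
lever_post 0.23 [519. 288.] 0.09814959839201526 0.7395875967196996
```

View pics/w4.png

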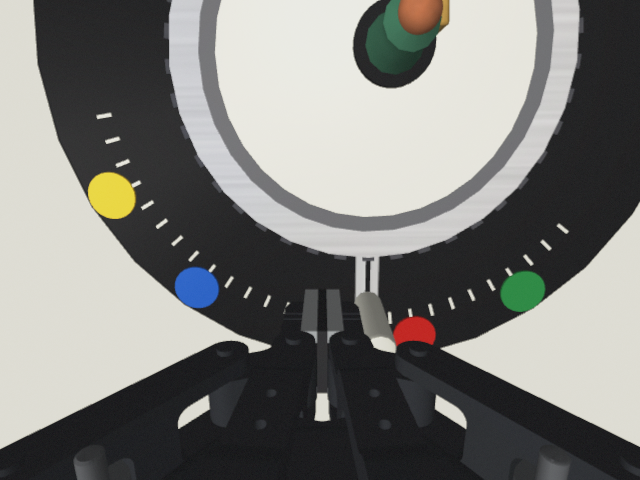

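The finger is touching the post at about 1.4 N. The lever is at 0.15 rad and about 19 mm of travel remains. I'll push 17 mm and check again.

Call:
{"fn": "jog_arm", "kwargs": {
  "moves": [
    {"slide":[0,3,0],"angular":[0,0,0],"fingers":1},
    {"slide":[0,6,0],"angular":[0,0,0],"fingers":1},
    {"slide":[0,9,0],"angular":[0,0,0],"fingers":1},
    {"slide":[1,12,0],"angular":[0,0,0],"fingers":1},
    {"slide":[1,14,0],"angular":[0,0,0],"fingers":1},
    {"slide":[2,16,0],"angular":[0,0,0],"fingers":1},
    {"slide":[2,17,0],"angular":[0,0,0],"fingers":1},
    {"slide":[2,17,0],"angular":[0,0,0],"fingers":1},
    {"slide":[2,17,0],"angular":[0,0,0],"fingers":1}
  ]
}}

```text
clock: 6.25
tcp_pos: [0.4538, 0.0173, 0.0551]
orientation: [0.0, 0.998, 0.07, 0.0]
wrist_force: [-0.1, -0.8, -0.8]
finger_gap: 0.0002
grip_force: 0.1
```

Run:
```python
from m import *
s=get_state();print(s["clock"],s["tcp_pos"],s["wrist_force"]);p=read_camera("wrist");save(p,"w5.png")
for n in("lever_post","pointer","red_dot","green_dot","blue_dot"):
  for r in tip_of(n,p)[:1]:
    w=at_z(p,r["point"],Z[n],s)[:2]-[.5455,.0284];print(n,r["p"],np.round(r["point"]),np.hypot(*w),np.arctan2(-w[1],-w[0]))
```

```text
6.25 [0.45383278 0.01734171 0.0550934 ] [-0.06140378 -0.77509369 -0.840419  ]
lever_post 0.74 [371. 324.] 0.09527438313359822 0.32327399515171207
red_dot 0.48 [377. 341.] 0.12065180983647696 0.3475379295393375
green_dot 0.63 [483. 295.] 0.11916526576046353 0.797963100826293
blue_dot 0.91 [161. 291.] 0.1195636031973792 -0.5476847452162324
```

View pics/w5.png

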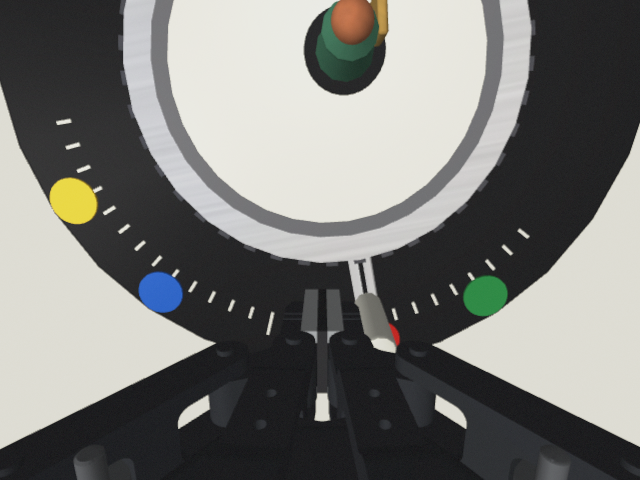

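The lever stands at 0.323 against the red dot at 0.35, so 2.5 mm remain. I'll push that, then back off and lift.

Call:
{"fn": "jog_arm", "kwargs": {
  "moves": [
    {"slide":[0,1,0],"angular":[0,0,0],"fingers":1},
    {"slide":[0,2,0],"angular":[0,0,0],"fingers":1},
    {"slide":[0.5,2.5,0],"angular":[0,0,0],"fingers":1},
    {"slide":[0.5,2.5,0],"angular":[0,0,0],"fingers":1},
    {"slide":[0,-10,0],"angular":[0,0,0],"fingers":1},
    {"slide":[0,-25,0],"angular":[0,0,0],"fingers":1},
    {"slide":[0,-30,-35],"angular":[0,0,0],"fingers":1},
    {"slide":[0,-30,-75],"angular":[0,0,0],"fingers":1},
    {"slide":[0,-30,-110],"angular":[0,0,0],"fingers":1},
    {"slide":[0,-30,-145],"angular":[0,0,0],"fingers":1}
  ]
}}

```text
clock: 7.38
tcp_pos: [0.449, 0.0473, 0.2018]
orientation: [0.0, 0.998, 0.07, -0.0]
wrist_force: [-0.1, -0.6, 0.2]
finger_gap: -0.0001
grip_force: 0.0
```

Call:
{"fn": "jog_arm", "kwargs": {
  "moves": [
    {"slide":[20,40,-30],"angular":[0,0,0],"fingers":1},
    {"slide":[40,80,-60],"angular":[0,0,0],"fingers":1},
    {"slide":[60,120,-80],"angular":[0,0,0],"fingers":1},
    {"slide":[60,120,-80],"angular":[0,0,0],"fingers":1},
    {"slide":[60,120,-80],"angular":[0,0,0],"fingers":1},
    {"slide":[60,120,-80],"angular":[0,0,0],"fingers":1},
    {"slide":[60,120,-80],"angular":[0,0,0],"fingers":1}
  ]
}}

```text
clock: 7.97
tcp_pos: [0.5247, -0.063, 0.2792]
orientation: [-0.0, 0.998, 0.07, -0.001]
wrist_force: [-0.3, 0.9, 0.4]
finger_gap: 0.0
grip_force: 0.0
```

Run:
```python
from m import *
s=get_state();print(s["clock"],s["tcp_pos"],s["wrist_force"]);p=read_camera("wrist");cv2.imwrite("pics/w6.png",p["color"][:,:,::-1])
for n in("lever_post","pointer","red_dot","green_dot","blue_dot","figure"):
  for r in tip_of(n,p)[:1]:
    W=at_z(p,r["point"],Z[n],s)[:2];w=W-[.5455,.0284];print(n,round(r["p"],2),np.round(r["point"]),W,np.hypot(*w),np.arctan2(-w[1],-w[0]))
g=cv2.cvtColor(p["color"],cv2.COLOR_RGB2GRAY);h=(g>150).astype(np.uint8)
for r in tip_of("remote_top",p)[:2]: print("remote",r["p"],np.round(r["point"]),at_z(p,r["point"],.022,s))
```

```text
7.9667 [ 0.52474343 -0.06295468  0.27921524] [-0.31818484  0.94935742  0.42598395]
lever_post 0.91 [253. 270.] [ 0.45664047 -0.00330913] 0.0943476860377184 0.3427602540957428
pointer 0.75 [571.  86.] [ 0.66978041 -0.27933092] 0.3318794084887401 1.9546264270160685
red_dot 0.78 [262. 284.] [ 0.43019276 -0.01112763] 0.12189419282722368 0.33024861779762094
green_dot 0.75 [310. 259.] [ 0.46539885 -0.05810247] 0.11789347922667766 0.8238017022207259
blue_dot 0.62 [170. 258.] [0.44659594 0.08919573] 0.11609536399091261 -0.5511539498625736
figure 0.94 [231. 166.] [0.55350044 0.02858369] 0.008002551457972957 -3.1186368523988643
remote 0.72 [574. 216.] [ 0.55045775 -0.32242807  0.022     ]
```

View pics/w6.png

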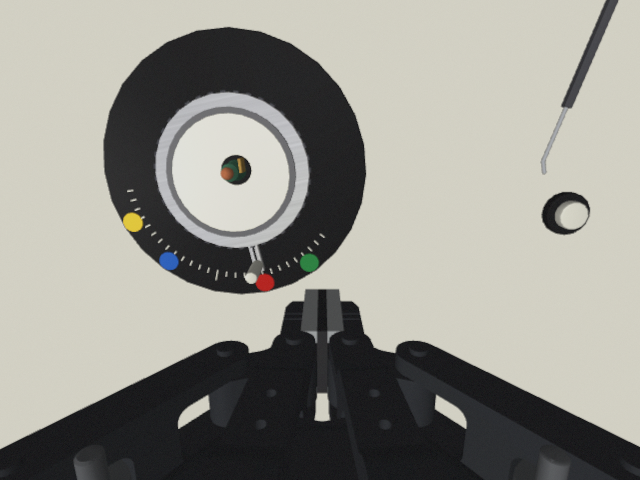

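The lever is at about 0.34 and red at 0.35, so it's set. The remote's button at (573,215) works out to (0.550,-0.322). I'll move over it.

Call:
{"fn": "jog_arm", "kwargs": {
  "moves": [
    {"slide":[-12,260,0],"angular":[0,0,0],"fingers":1},
    {"slide":[-12,260,0],"angular":[0,0,0],"fingers":1},
    {"slide":[-12,260,0],"angular":[0,0,0],"fingers":1},
    {"slide":[-12,260,0],"angular":[0,0,0],"fingers":1},
    {"slide":[-12,260,60],"angular":[0,0,0],"fingers":1},
    {"slide":[-12,260,100],"angular":[0,0,0],"fingers":1},
    {"slide":[-12,260,150],"angular":[0,0,0],"fingers":1},
    {"slide":[-12,260,150],"angular":[0,0,0],"fingers":1},
    {"slide":[-12,260,150],"angular":[0,0,0],"fingers":1},
    {"slide":[-12,260,150],"angular":[0,0,0],"fingers":1}
  ]
}}

```text
clock: 9.2
tcp_pos: [0.5471, -0.3215, 0.1242]
orientation: [-0.003, 0.998, 0.069, -0.004]
wrist_force: [0.1, 0.5, -0.2]
finger_gap: -0.0002
grip_force: 0.0
```

Run:
```python
from m import *
s=get_state();print(s["clock"],s["tcp_pos"],np.abs(s["qvel"]).max());p=read_camera("wrist");save(p,"w7.png")
for r in tip_of("remote_top",p)[:2]:
    w=at_z(p,r["point"],.022,s);print("remote",r["p"],np.round(r["point"]),w);goal((w[0],w[1],.045),(.14,-.99),s)
```

```text
9.2 [ 0.54708327 -0.32151239  0.12421347] 0.08052770603879153
remote 0.73 [325. 240.] [ 0.55194862 -0.32217966  0.022     ]
slide [ 5.3  1.8 79.2] ang [-0.4  0.4 -0.1] rows 1.9
```

View pics/w7.png

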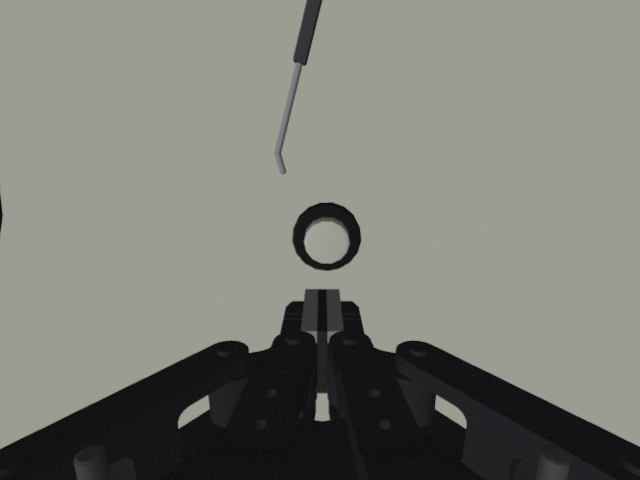

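The button's centre is at (326,241), just ahead of the tip. I'll go down to hover about 12 mm above it.

Call:
{"fn": "jog_arm", "kwargs": {
  "moves": [
    {"slide":[4,1,40],"angular":[0,0,0],"fingers":1},
    {"slide":[4,1,70],"angular":[0,0,0],"fingers":1},
    {"slide":[4,1,79],"angular":[0,0,0],"fingers":1},
    {"slide":[4,1,79],"angular":[0,0,0],"fingers":1},
    {"slide":[4,1,79],"angular":[0,0,0],"fingers":1}
  ]
}}

```text
clock: 9.72
tcp_pos: [0.5551, -0.3227, 0.0532]
orientation: [0.001, 0.998, 0.071, 0.001]
wrist_force: [-0.3, -0.1, 0.3]
finger_gap: -0.0001
grip_force: 0.0
```

Call:
{"fn": "jog_arm", "kwargs": {
  "moves": [
    {"slide":[-3,0,8],"angular":[0,0,0],"fingers":1},
    {"slide":[-3,0,14],"angular":[0,0,0],"fingers":1},
    {"slide":[-3,0,19],"angular":[0,0,0],"fingers":1},
    {"slide":[-3,0,22],"angular":[0,0,0],"fingers":1},
    {"slide":[-3,0,24],"angular":[0,0,0],"fingers":1},
    {"slide":[-3,0,26],"angular":[0,0,0],"fingers":1},
    {"slide":[-3,0,27],"angular":[0,0,0],"fingers":1},
    {"slide":[-3,0,27],"angular":[0,0,0],"fingers":1}
  ]
}}

```text
clock: 10.38
tcp_pos: [0.5516, -0.3235, 0.0268]
orientation: [0.001, 0.998, 0.07, 0.001]
wrist_force: [-4.3, 2.2, 15.8]
finger_gap: 0.0002
grip_force: 7.7
```

At 15.8 N with the tip at 15.8 mm, the button is fully down. I'll release it and retreat.

Call:
{"fn": "jog_arm", "kwargs": {
  "moves": [
    {"slide":[0,0,0],"angular":[0,0,0],"fingers":1},
    {"slide":[0,0,-8],"angular":[0,0,0],"fingers":1},
    {"slide":[0,0,-20],"angular":[0,0,0],"fingers":1},
    {"slide":[0,0,-60],"angular":[0,0,0],"fingers":1},
    {"slide":[0,0,-100],"angular":[0,0,0],"fingers":1},
    {"slide":[0,0,-140],"angular":[0,0,0],"fingers":1},
    {"slide":[0,0,-180],"angular":[0,0,0],"fingers":1},
    {"slide":[0,0,-200],"angular":[0,0,0],"fingers":1},
    {"slide":[0,0,-200],"angular":[0,0,0],"fingers":1},
    {"slide":[0,0,-200],"angular":[0,0,0],"fingers":1}
  ]
}}

```text
clock: 11.22
tcp_pos: [0.5518, -0.3235, 0.226]
orientation: [0.001, 0.998, 0.07, 0.001]
wrist_force: [-1.1, 0.4, -0.1]
finger_gap: -0.0003
grip_force: 0.0
```

Run:
```python
from m import *
s=get_state();print(s["clock"],s["tcp_pos"],s["wrist_force"])
p=read_camera("wrist")
for n in("lever_post","red_dot"):
  for r in tip_of(n,p)[:1]:
    w=at_z(p,r["point"],Z[n],s)[:2]-[.5455,.0284];print(n,r["p"],np.arctan2(-w[1],-w[0]))
print(hand_in())
```

```text
11.2167 [ 0.55177537 -0.32350353  0.22604461] [-1.14640359  0.4456277  -0.0866565 ]
the job is handed in; nothing more can be done
None
```

I pushed the lever round to the red dot (last measured about 0.01 rad off, roughly 1 mm), pressed the remote's button right down and released it, and handed the job in at about 11 s; the judge's verdict wasn't shown.

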